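# Feed two ball bearings through a gate into the loading lane

## Task

Sweep the two loose ball bearings on the feed tray one after the other through the narrow gate into the lane, pushing them along the tray with the fingertips, until both lie fully inside the lane in one row up against its end stop. Do not lift the bearings off the tray, and leave the small bush on the tray and the things round the tray where they are.

Things in the scene. Friction and masses are not known exactly. Their poses are not given: they have to be found in the camera images.
- feed_tray: fixed feed tray: grey deck 4 mm thick, dark steel fences to 20 mm above the bench. Origin on the bench top under the middle of the gate; +x along the lane away from the gate, z up. Yard: x -210 to 0 mm, 240 mm wide, flat, with no fence at its sides and rear; from x = -85 mm two fences (8 mm thick) converge at 45 degrees from y = +-114 mm to the gate
- gate (a point): middle of the gate, on the deck (4 mm above the bench; x = y = 0 of the tray). The gate is 58 mm wide, between two round posts 12 mm thick whose tops are 24 mm above the bench
- lane_end (a point): middle of the end stop's face, on the deck (4 mm above the bench), 112 mm from the gate along the tray's x. The lane between is 58 mm wide (walls 8 mm thick) and holds two bearings in a row with 8 mm to spare: with both home their centres lie 86 and 34 mm beyond the gate
- bearing_a: loose steel ball bearing lying flat, a disc 52 mm across and 12 mm thick, about 0.12 kg, identical to the other one. Origin: centre of its underside (4 mm above the bench while it lies on the tray); z up, x and y of no meaning.
- bearing_b: loose steel ball bearing lying flat, a disc 52 mm across and 12 mm thick, about 0.12 kg, identical to the other one. Origin: centre of its underside (4 mm above the bench while it lies on the tray); z up, x and y of no meaning.
- bush: small loose bronze bush, a ring 26 mm across and 12 mm high, lying on the yard beside or between the bearings; to be left alone. Origin: centre of its underside. The two bearings and the bush start side by side across the yard, around 70 to 80 mm apart, in any order
- tie_rod_end: tie rod end, 75x129x38 mm, on the bench near the tray. Origin: centre of its underside. A bystander, not part of the work.
- marker: marker pen lying on the bench near the lane, 21x130x17 mm, along its y. Origin: centre of its underside. A bystander, not part of the work.
- coupling_nut: black rubber-coated coupling nut, 25 mm across, 18 mm high, on the bench near the tray. Origin: centre of its underside. A bystander, not part of the work.
There are look-alikes about, which are no part of the job. Leave any blue or red look-alike of the bearing_a alone.

How it is judged:
By the outcome, as a careful person would: the job done as asked, in the order asked, and still so for the second after the job is handed in, with the robot touching nothing.
It also fails if it takes over 59 s, if anything falls off the work surface, if the arm or the gripper's body presses on something with over 40 N, if the wrist force passes 120 N, or if a joint passes its speed limit or range.

## Robot

A 7-joint arm with a two-finger parallel gripper is mounted at the origin on a cart in front of the work surface, level with it; the furniture and walls round the work are solid. World frame = base frame: x ahead of the robot, y to its left, z up, the work surface at z = 0. Lengths are in m, angles in rad, forces in N, time in s.
With the tool pointing down it reaches from about 0.35 to 0.9 m from the base axis. Payload 7.2 kg.
Tool frame: the origin (TCP) lies at the very end of the fingers, on their centre line; the grasp point (between the pads) lies 19 mm behind it (robot.hold_point_z is the distance from the TCP to the grasp point, in m); z points along the fingers, y is the direction in which the jaws open and shut (so a half turn about z gives the same grasp; the last joint's range is limited). The gripper opens to 88 mm and grips with 3 to 60 N. Pads are 20 mm wide; open, the fingers measure 115 mm over their backs; the gripper's body (75 mm by 178 mm) begins 61 mm behind the grasp point.
Start: joints at [-1.347, 0.411, -0.013, 1.596, 0.006, 1.134, -0.082], TCP at [0.18, 0.599, 0.196] pointing down, gripper open.
Joint ranges: [-2.95, 2.95], [-0.29, 1.99], [-1.47, 1.44], [0.14, 2.54], [-1.03, 4.17], [0.13, 1.85], [-2.86, 2.86]. Speed limits (rad/s): [2.39, 2.39, 3.01, 3.01, 3.14, 3.14, 3.14].

## Interface

Orientations are given as [roll, pitch, yaw] about the fixed x, y, z axes, in that order (R = Rz(yaw) Ry(pitch) Rx(roll)).
In Python, from cell import robot, effector, solve_ik, monitor, viewer, ticket gives the robot as it stands. Calls block until the motion is done:
- robot.move_to(position, orientation): joint-space move of the TCP to a pose.
- robot.servo_line(position, frame=None, vel=0.15): straight line of the TCP; frame=None keeps the orientation; vel is the mean speed in m/s.
- robot.set_joints(angles): joint-space move.
- effector.open_jaws() and effector.grasp(): open the fingers fully, or close them until they stop; the grip force is fixed at half the most.
- robot.wait(seconds).
- solve_ik(position, orientation): joint angles nearest the present ones, or None.
- monitor.get_obs(): the state.
- viewer.grab_frame(name): name is "scene" or "top" or "wrist"; returns a dict with "img" (384x512x3 uint8, red, green, blue), "z_map" (384x512 float32, m along the optical axis (not along the pixel's ray), 0 where there is no reading), "fx", "fy", "cx", "cy" (pixels), "k1" (the pictures are not rectified: a ray, as slopes to the right and down, at radius r is drawn at 1 + k1 r^2 times it, then the intrinsics apply), "rvec" (rotation vector, rad) and "tvec" (3), from world to camera coordinates, as OpenCV has them. Camera axes: x right, y down, z forward; pixel columns grow to the right and rows downward; lengths in m; the calibration is good to about 2 mm. A picture is of the moment at which its call begins.
A pose or a line that the arm cannot do raises robot.PlanningError and nothing moves.
- ticket.sign_off(): hands the job in, once; it reports no verdict.
The state is a dict: "time_s": time; "joint_positions": joint angles; "qd": joint speeds; "joint_efforts": joint torques, N m; "tcp_pos": TCP position; "eef_rot": TCP orientation; "force": force on the tool from outside, world axes, zero at the start; "ft_torque": the same for the moment, N m; "opening": finger opening in m.
Only numpy, scipy, OpenCV 4.12 (cv2) and the standard library are available. Lean on these libraries where they do the work, as an engineer would, in place of code of your own. Each camera call takes 0.05 s, during which the arm holds its last target.

## Working session

There is one attempt and no reset: what is moved stays moved. The work goes in short steps, each a Python script; the robot and the scene stay as the last script left them, time stands still between calls to the robot, and variables do not carry over. Pictures are saved under pics/ and viewed, and the job is handed in when it is done.

```bash
mkdir -p pics; ls; python3 - <<'E'
from cell import robot, effector, solve_ik, monitor, viewer, ticket
import cv2,numpy as np,pickle
o=monitor.get_obs();print(o)
d={}
for n in ["top","scene","wrist"]:
    f=viewer.grab_frame(n);d[n]=f
    cv2.imwrite(f"pics/{n}0.png",cv2.resize(f["img"][:,:,::-1],(768,576),interpolation=cv2.INTER_CUBIC))
    print(n,f["fx"],f["k1"],f["rvec"],f["tvec"])
pickle.dump(d,open("f0.pkl","wb"))
E
```

```text
pics
{'time_s': 0.0, 'joint_positions': array([-1.34720864,  0.4119063 , -0.01274246,  1.59705805,  0.00560601,
        1.13426109, -0.08220031]), 'qd': array([-8.21866446e-04,  1.95419255e-03, -4.41798250e-04, -4.90831141e-04,
       -2.38789023e-04,  8.41873935e-05,  1.71360236e-03]), 'joint_efforts': array([-9.45372158e-04, -5.87944865e+01,  6.41195364e-01, -2.91089112e+01,
       -5.37866412e-02,  1.81464694e-02,  1.67130565e-04]), 'tcp_pos': array([0.17966071, 0.59804959, 0.19519921]), 'eef_rot': array([-3.13999909e+00,  1.06275676e-04,  2.84985989e+00]), 'force': array([ 0.3692778 ,  0.04003215, -0.24543248]), 'ft_torque': array([-0.01020805,  0.01000421,  0.01669593]), 'opening': 0.08760952888552652}
top 433.7643918797798 0.002113057060321866 [ 2.11659739 -2.12719703  0.21146177] [-0.01988034  0.58886702  1.25831685]
scene 419.0094252385125 0.023904098524073096 [ 2.05371302 -0.52594687  0.2986017 ] [-0.55495584  0.19110021  1.12910461]
wrist 270.3954090057602 -0.023283095729403038 [-2.35059425 -1.74833867 -0.21989099] [-0.62362476 -0.03032386  0.3901414 ]
```

View pics/top0.png

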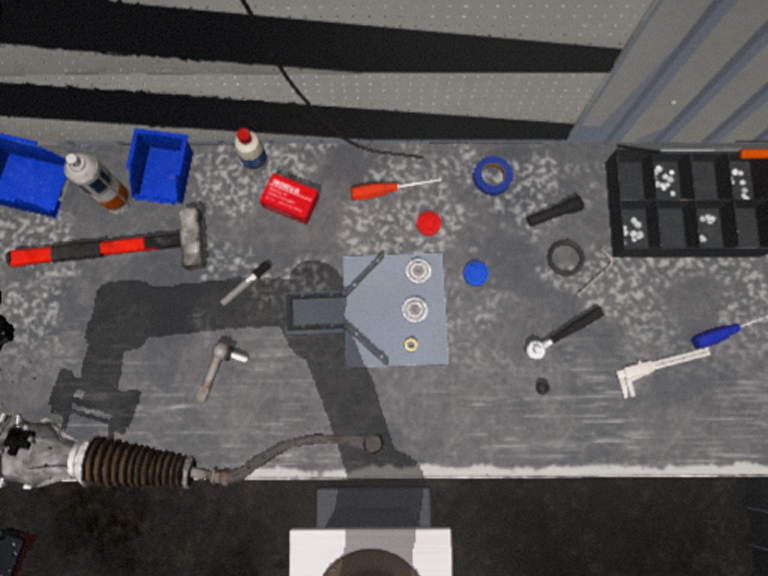

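View pics/scene0.png

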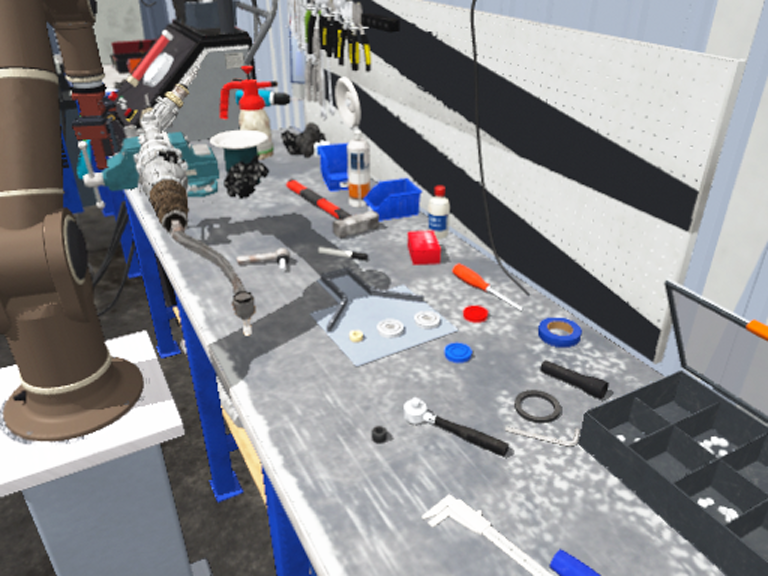

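The top view shows the tray at about (340–448, 252–367) with the lane pointing left. Two silver bearings are at (418,271) and (414,309), and the bronze bush is at (411,344). The red disc at (428,223) and blue disc at (476,272) are look-alikes off the tray.

```bash
cat > h.py <<'E'
import cv2,numpy as np
def pix2world(f,u,v,z):
    K=(u-f["cx"])/f["fx"],(v-f["cy"])/f["fy"]
    d=np.array(K);s=d.copy()
    for _ in range(20): s=d/(1+f["k1"]*(s@s))
    R=cv2.Rodrigues(np.array(f["rvec"],float))[0];t=np.array(f["tvec"],float)
    c=-R.T@t; r=R.T@np.array([s[0],s[1],1.])
    return c+r*(z-c[2])/r[2]
def world2pix(f,p):
    R=cv2.Rodrigues(np.array(f["rvec"],float))[0];q=R@np.array(p,float)+np.array(f["tvec"],float)
    s=q[:2]/q[2]; s=s*(1+f["k1"]*(s@s)); return s[0]*f["fx"]+f["cx"],s[1]*f["fy"]+f["cy"]
def crop(f,x0,y0,x1,y1,k,name):
    im=cv2.resize(f["img"][y0:y1,x0:x1,::-1],None,fx=k,fy=k,interpolation=cv2.INTER_CUBIC);cv2.imwrite(name,im)
E
python3 - <<'E'
import pickle
from h import *
d=pickle.load(open("f0.pkl","rb"))
crop(d["top"],180,155,310,255,6,"pics/crop0.png")
E
```

```text
(no output)
```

View pics/wrist0.png

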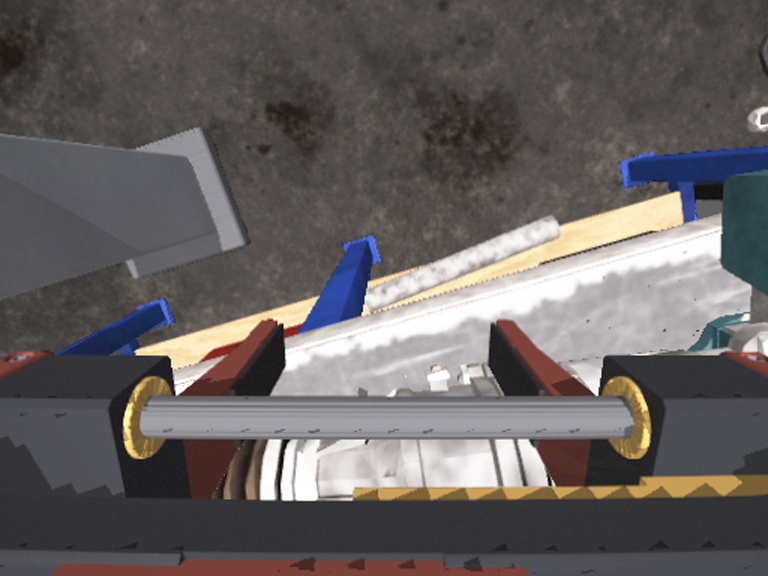

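```bash
sleep 1
```

```text
(no output)
```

View pics/crop0.png

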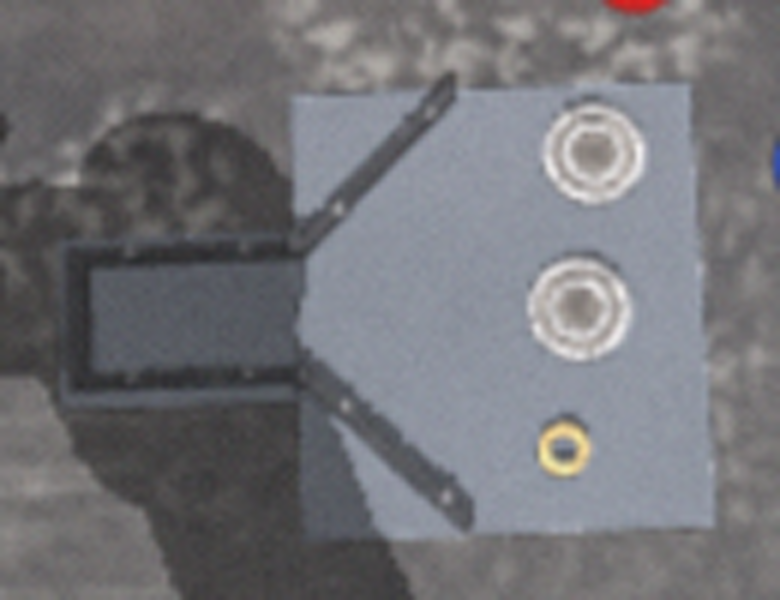

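```bash
cat > fit.py <<'E'
import pickle
from h import *
d=pickle.load(open("f0.pkl","rb"));f=d["top"]
c=lambda X,Y:((X+.5)/6-.5+180,(Y+.5)/6-.5+155)
T=[(-.21,-.12),(-.21,.12),(0,.12),(0,-.12)]
P=[(690,84),(714,527),(302,537),(292,97)]
W=np.array([pix2world(f,*c(*p),.004)[:2] for p in P]);T=np.array(T)
Tm=T.mean(0);Wm=W.mean(0);A=(T-Tm);B=(W-Wm)
th=np.arctan2((A[:,0]*B[:,1]-A[:,1]*B[:,0]).sum(),(A*B).sum())
R=np.array([[np.cos(th),-np.sin(th)],[np.sin(th),np.cos(th)]]);t=Wm-R@Tm
print(th,t,(A@R.T+Wm-W)*1000)
for n,p,z in [("top",(594,153),.016),("mid",(580,307),.016),("bush",(565,448),.016)]:
    w=pix2world(f,*c(*p),z)[:2];print(n,w,R.T@(w-t)*1000)
img=cv2.resize(f["img"][155:255,180:310,::-1],None,fx=6,fy=6,interpolation=cv2.INTER_CUBIC)
def px(x,y,z):
    w=R@np.array([x,y])+t;u,v=world2pix(f,(*w,z));return int((u-180+.5)*6-.5),int((v-155+.5)*6-.5)
def line(pts,z,col):
    for a,b in zip(pts,pts[1:]): cv2.line(img,px(*a,z),px(*b,z),col,1)
line([(-.21,-.12),(-.21,.12),(0,.12),(0,-.12),(-.21,-.12)],.004,(0,255,0))
line([(0,-.029),(.112,-.029),(.112,.029),(0,.029)],.02,(0,0,255))
line([(0,-.029),(.112,-.029),(.112,.029),(0,.029)],.004,(255,0,255))
line([(-.085,-.114),(0,-.029)],.02,(0,255,255));line([(-.085,.114),(0,.029)],.02,(0,255,255))
cv2.imwrite("pics/ov0.png",img)
E
python3 fit.py
```

```text
1.5971488864183168 [0.58782733 0.04996961] [[ 1.46015621  1.31350099]
 [-1.13408398  1.71230707]
 [-2.55013203 -1.45431814]
 [ 2.2240598  -1.57148992]]
top [ 0.67104989 -0.10529225] [-157.40083266  -79.10258942]
mid [ 0.58843248 -0.09659649] [-146.53116179    3.25700619]
bush [ 0.51446101 -0.08768386] [-135.67251025   76.96794649]
```

```bash
sleep 1
```

```text
(no output)
```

View pics/ov0.png

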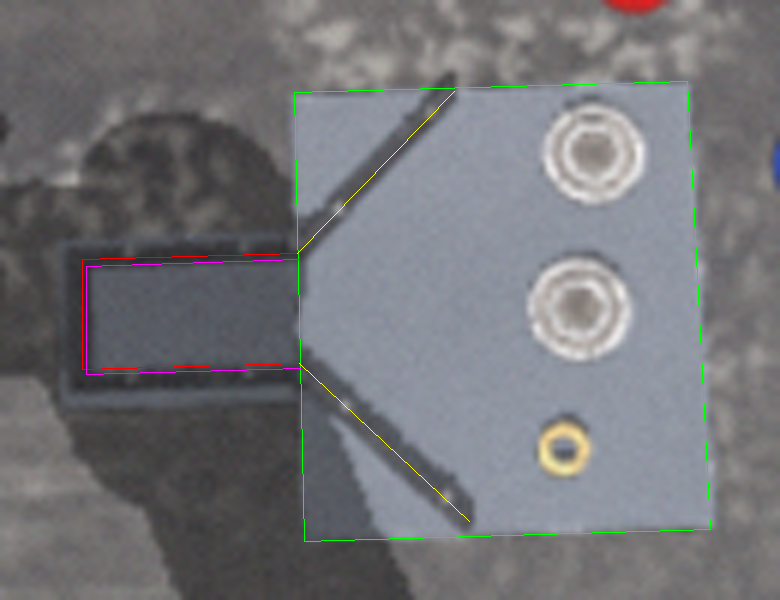

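Mid bearing is at tray (-147,3) mm, top bearing at (-157,-79) and bush at (-136,77). The spacings of 74–83 mm match the description. I'll push the mid bearing first with closed fingers, using the flat front across both fingers.

```bash
cat > tr.py <<'E'
from h import *
from cell import robot, effector, solve_ik, monitor, viewer, ticket
TH=1.597;O=np.array([.5878,.0500])
R=np.array([[np.cos(TH),-np.sin(TH)],[np.sin(TH),np.cos(TH)]])
def w(x,y,z): # tray mm -> world
    p=R@np.array([x,y])/1000+O; return [p[0],p[1],z]
def tray(p): return R.T@(np.array(p[:2])-O)*1000
def st(s=""):
    o=monitor.get_obs();print(s,round(o["time_s"],2),tray(o["tcp_pos"]).round(1),o["tcp_pos"].round(4),"rot",o["eef_rot"].round(3),"F",(R.T@o["force"][:2]).round(1),o["force"][2].round(1),"op",round(o["opening"],4));return o
E
python3 - <<'E'
from tr import *
u=np.array([-10,0])-np.array([-146.5,3.3]);a=np.arctan2(u[1],u[0]);u/=np.linalg.norm(u)
s=np.array([-146.5,3.3])-56*u
for yaw in (TH+a,TH+a-np.pi):
    for P in (w(*s,.12),w(*s,.008),w(60,0,.008)):
        q=solve_ik(P,[np.pi,0,yaw]);print(yaw,None if q is None else np.round(q,2))
E
```

```text
1.5728288841916214 [-0.51  0.66  1.03  1.77 -0.64  1.09  0.75]
1.5728288841916214 [-0.35  0.72  0.76  1.84 -0.65  0.85  0.74]
1.5728288841916214 [-0.66  0.64  0.55  1.86 -0.46  0.77  0.14]
-1.5687637693981717 [-0.59  0.8   1.25  1.77 -0.82  1.2  -2.24]
-1.5687637693981717 [-0.49  0.86  1.03  1.85 -0.9   0.99 -2.2 ]
-1.5687637693981717 [-0.16  0.58 -0.14  1.82  0.11  0.74  2.78]
```

```bash
python3 - <<'E'
from tr import *
u=np.array([-10,0])-np.array([-146.5,3.3]);a=np.arctan2(u[1],u[0]);u/=np.linalg.norm(u)
b=np.array([-146.5,3.3]);s=b-56*u;yaw=TH+a
effector.grasp();st("closed")
robot.move_to(w(*s,.10),[np.pi,0,yaw]);st("above")
f=viewer.grab_frame("top");crop(f,150,120,340,270,4,"pics/t1.png")
f=viewer.grab_frame("wrist");cv2.imwrite("pics/w1.png",f["img"][:,:,::-1])
E
```

```text
closed 1.49 [559.1 393.4] [0.1798 0.5986 0.1961] rot [3.142 0.    2.85 ] F [0.6 1. ] 0.3 op 0.0004
above 4.51 [-201.4    4.3] [ 0.5888 -0.1515  0.0999] rot [-3.142e+00 -1.000e-03  1.574e+00] F [-0.1 -0.1] -0.0 op 0.0007
```

```bash
sleep 1
```

```text
(no output)
```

View pics/t1.png

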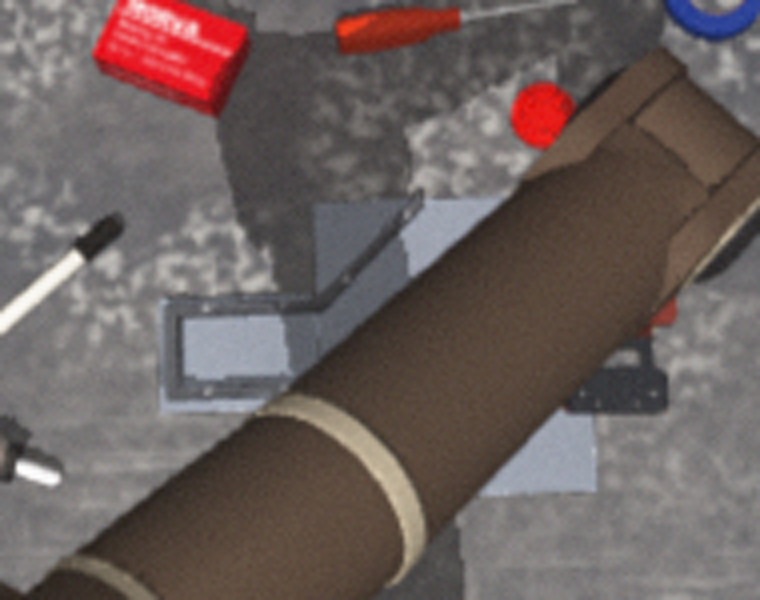

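View pics/w1.png

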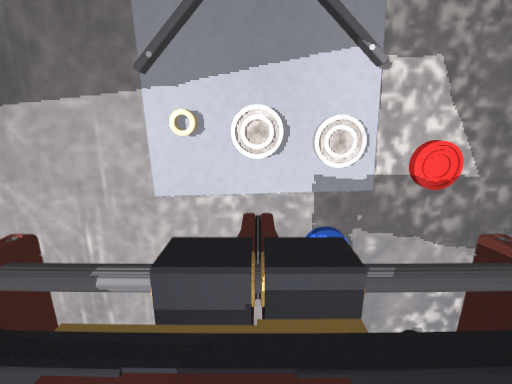

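The wrist view shows the mid bearing at (257,131) straight ahead of the fingers at (258,215), with the bush at (182,122) and the second bearing at (340,140). The tray is as fitted, so I'll descend and push.

```bash
python3 - <<'E'
from tr import *
f=viewer.grab_frame("wrist")
for p in ((257,131),(340,140),(182,122)): print(tray(pix2world(f,*p,.016)).round(1))
u=np.array([-10,0])-np.array([-146.5,3.3]);u/=np.linalg.norm(u)
b=np.array([-146.5,3.3])
robot.servo_line(w(*(b-56*u),.008),vel=.1);st("down")
robot.servo_line(w(*(b+66*u),.008),vel=.07);st("pushed")
f=viewer.grab_frame("wrist");cv2.imwrite("pics/w2.png",f["img"][:,:,::-1])
import pickle;pickle.dump(f,open("w2.pkl","wb"))
E
```

```text
[-144.5    3.9]
[-155.1  -78.7]
[-134.    77.2]
down 5.72 [-202.8    4.2] [ 0.5889 -0.1529  0.0086] rot [3.141 0.    1.573] F [-0.2  0.7] 0.4 op 0.0005
pushed 7.62 [-81.    1.7] [ 0.5882 -0.031   0.0081] rot [3.141 0.    1.572] F [ 1.1 -0.2] 0.0 op 0.0006
```

```bash
sleep 1
```

```text
(no output)
```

View pics/w2.png

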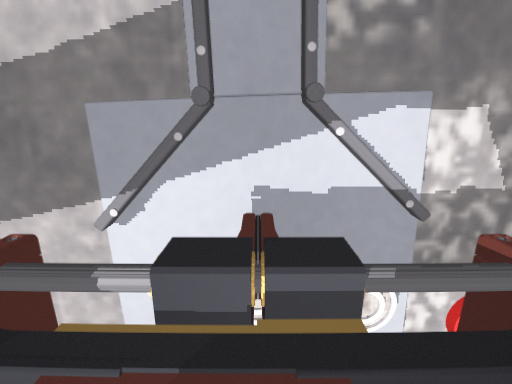

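```bash
python3 - <<'E'
from tr import *
import pickle
f=pickle.load(open("w2.pkl","rb"))
for p in [(-81,1.7,.008),(-71,1.7,.008),(-45,1.7,.016),(-146,3,.016),(0,29,.024),(-20,0,.004)]:
    print(p,np.round(world2pix(f,w(*p)),0))
z=f["z_map"];print(z[200:260:6,250],z[150:215:5,258])
s=viewer.grab_frame("scene");crop(s,180,160,330,260,5,"pics/s2.png")
t=viewer.grab_frame("top");crop(t,150,120,340,270,4,"pics/t2.png")
E
```

```text
(-81, 1.7, 0.008) [258. 214.]
(-71, 1.7, 0.008) [258. 202.]
(-45, 1.7, 0.016) [257. 168.]
(-146, 3, 0.016) [258. 297.]
(0, 29, 0.024) [210.  99.]
(-20, 0, 0.004) [258. 130.]
[0.20099317 0.20203066 0.17071174 0.16113716 0.15214603 0.1425222
 0.13536024 0.07921813 0.07512429 0.07237861] [0.19314073 0.19365014 0.19470099 0.19481838 0.19527863 0.19610363
 0.19718269 0.19798884 0.20050345 0.19875826 0.20014052 0.20174557
 0.20210311]
```

```bash
sleep 1
```

```text
(no output)
```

View pics/s2.png

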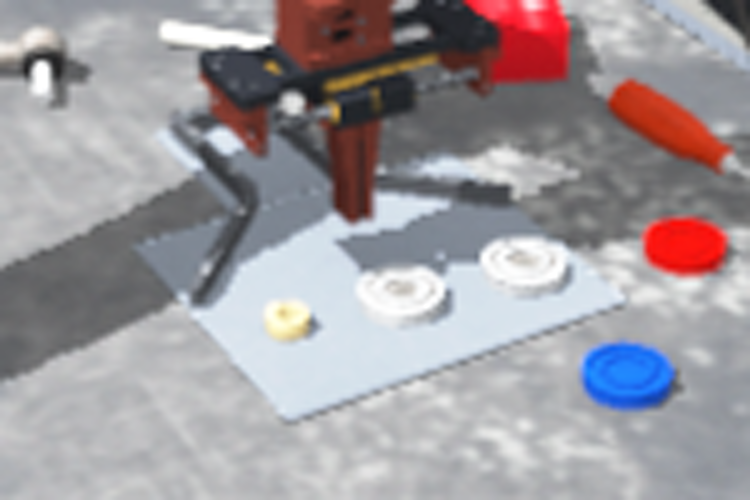

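View pics/t2.png

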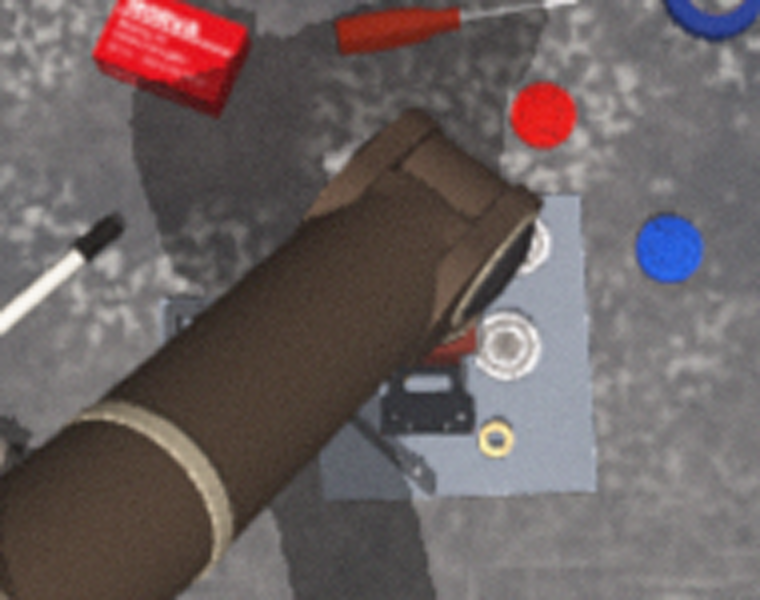

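The bearing did not move: it is still at top pixel (277,206), so the fingers passed over it. I'm checking the true fingertip height.

```bash
python3 - <<'E'
from tr import *
import pickle
st()
f=pickle.load(open("w2.pkl","rb"))
Rm=cv2.Rodrigues(np.array(f["rvec"],float))[0];t=np.array(f["tvec"],float)
C=-Rm.T@t;print("cam",tray(C),C[2])
for p in [(-81,1.7,.008),(-81,1.7,.03),(-71,1.7,.004)]: print(p,(Rm@w(*p)+t)[2],world2pix(f,w(*p)))
z=f["z_map"]
def p3(f,u,v):
    d=np.array([(u-f["cx"])/f["fx"],(v-f["cy"])/f["fy"]]);s=d.copy()
    for _ in range(20): s=d/(1+f["k1"]*(s@s))
    Rm=cv2.Rodrigues(np.array(f["rvec"],float))[0]
    return Rm.T@(np.array([*s,1])*f["z_map"][v,u]-np.array(f["tvec"],float))
for u,v in [(250,208),(250,211),(250,213),(250,216),(250,220),(266,216),(258,216),(245,220),(258,150),(320,250)]:
    P=p3(f,u,v);print(u,v,z[v,u],tray(P).round(1),P[2].round(4))
s=viewer.grab_frame("scene");
for p in [(-81,1.7,.008),(-81,1.7,.03)]:
    q=world2pix(s,w(*p));print("scene crop",(q[0]-180)*5,(q[1]-160)*5)
for (u,v) in [(251,202),(250,200)]:
    P=p3(s,u,v);print("scene3d",tray(P).round(1),P[2].round(4))
E
```

```text
7.77 [-80.8   1.7] [ 0.5882 -0.0309  0.008 ] rot [3.142 0.    1.572] F [0.  0.8] 0.1 op 0.0004
cam [-13.47950644   0.46900169] 0.19685505785519927
(-81, 1.7, 0.008) 0.19974577948136593 (np.float64(257.99692846177845), np.float64(214.46874064253043))
(-81, 1.7, 0.03) 0.17844585945329014 (np.float64(258.0732736394492), np.float64(225.72912770518678))
(-71, 1.7, 0.004) 0.20111652695528637 (np.float64(257.6533621008127), np.float64(199.94734697588137))
250 208 0.20201993 [-76.9   7.6] 0.0046
250 211 0.2028892 [-79.4   7.7] 0.0044
250 213 0.1694568 [-69.7   6.5] 0.0364
250 216 0.16364065 [-69.6   6.3] 0.0424
250 220 0.15763979 [-69.8   6.2] 0.0486
266 216 0.16420677 [-70.   -3.4] 0.0418
258 216 0.1678138 [-71.1   1.5] 0.0384
245 220 0.15711927 [-69.5   9.1] 0.0491
258 150 0.19314073 [-34.2   0.5] 0.0027
320 250 0.0742754 [-48.5 -15.9] 0.1291
scene crop 347.9337586637654 249.59818708786855
scene crop 347.59056397187237 220.5580516849541
scene3d [-93.8   3.4] 0.0453
scene3d [-95.9   8.1] 0.0553
```

```bash
python3 - <<'E'
from tr import *
import pickle
d=pickle.load(open("f0.pkl","rb"));s=d["scene"]
Rz=2.85
y=np.array([np.sin(Rz),-np.cos(Rz),0]);tcp=np.array([.1797,.598,.1952])
for dz in (0,.025):
  for k in (-.05,.05): print(dz,k,world2pix(s,tcp+y*k+[0,0,dz]))
s=viewer.grab_frame("scene");
im=cv2.resize(s["img"][170:230,215:295,::-1],None,fx=9,fy=9,interpolation=cv2.INTER_CUBIC)
for z,c in ((.008,(0,255,0)),(.02,(255,0,0)),(.03,(255,0,255)),(.035,(0,255,255))):
    pts=[(-91,-12,z),(-71,-12,z),(-71,15,z),(-91,15,z)]
    q=[world2pix(s,w(*p)) for p in pts];q=np.array([[(a-215+.5)*9-.5,(b-170+.5)*9-.5] for a,b in q]).astype(int)
    cv2.polylines(im,[q],True,c,1)
cv2.imwrite("pics/s3.png",im)
im=cv2.resize(d["scene"]["img"][150:240,130:200,::-1],None,fx=6,fy=6,interpolation=cv2.INTER_CUBIC);cv2.imwrite("pics/s0c.png",im)
E
```

```text
0 -0.05 (np.float64(69.35082146358704), np.float64(119.89433683863074))
0 0.05 (np.float64(73.76638692099121), np.float64(110.60890615749996))
0.025 -0.05 (np.float64(67.70909203446064), np.float64(113.21489006980987))
0.025 0.05 (np.float64(72.2457928769565), np.float64(104.2066339074424))
```

```bash
sleep 1
```

```text
(no output)
```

View pics/s3.png

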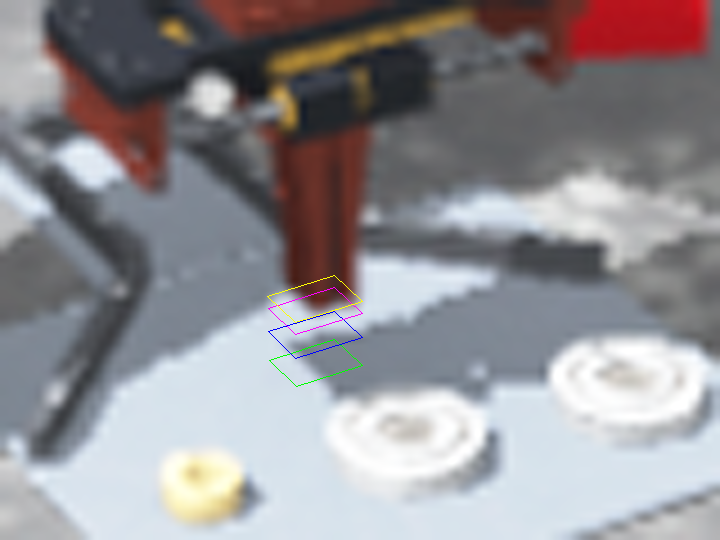

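View pics/s0c.png

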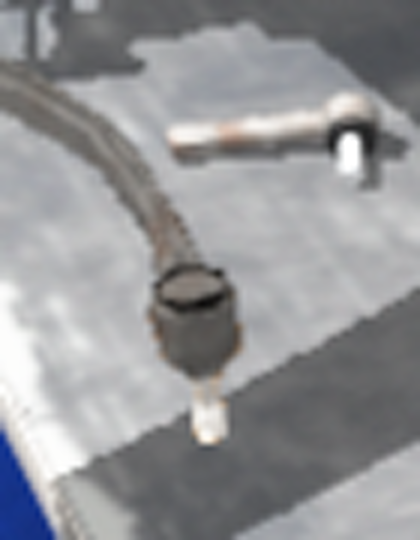

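The fingers really end about 24 mm above the reported TCP: wrist depth and the scene overlay both put the tips near z≈0.032 at TCP z=0.008. I'll go back over the bearing at this proven height, then descend behind it in small steps, watching force and depth.

```bash
python3 - <<'E'
from tr import *
u=np.array([-10,0])-np.array([-146.5,3.3]);u/=np.linalg.norm(u)
b=np.array([-146.5,3.3]);s=b-57*u
robot.servo_line(w(*s,.010),vel=.15);f0=st("back")["force"]
z=.010
for z in (0,-.005,-.009,-.012,-.0145,-.017,-.019,-.021,-.023):
    robot.servo_line(w(*s,z),vel=.04);o=st("z%.4f"%z)
    if abs(o["force"][2]-f0[2])>4: break
f=viewer.grab_frame("wrist");cv2.imwrite("pics/w3.png",f["img"][:,:,::-1])
sc=viewer.grab_frame("scene");crop(sc,200,160,330,260,5,"pics/s4.png")
E
```

```text
back 8.83 [-202.3    4.6] [ 0.5885 -0.1524  0.0097] rot [-3.141e+00 -1.000e-03  1.574e+00] F [0.3 0.1] -0.8 op 0.0004
z0.0000 9.23 [-203.     4.9] [ 5.882e-01 -1.531e-01 -4.000e-04] rot [-3.141 -0.     1.573] F [ 0.3 -0. ] 0.3 op 0.0005
z-0.0050 9.51 [-203.4    4.9] [ 0.5883 -0.1535 -0.0053] rot [-3.141 -0.     1.573] F [-0.3  0.1] -0.5 op 0.0006
z-0.0090 9.76 [-203.5    4.9] [ 0.5883 -0.1535 -0.0092] rot [-3.141 -0.     1.573] F [-0.7  0.6] 0.4 op 0.0007
z-0.0120 10.01 [-203.4    4.8] [ 0.5883 -0.1535 -0.0122] rot [-3.141 -0.     1.573] F [-0.   0.8] 0.7 op 0.0003
z-0.0145 10.26 [-203.4    4.8] [ 0.5884 -0.1535 -0.0146] rot [-3.141 -0.     1.573] F [ 0.2 -0.5] 0.1 op 0.0005
z-0.0170 10.51 [-203.4    4.8] [ 0.5883 -0.1535 -0.0172] rot [-3.141 -0.     1.573] F [ 0.3 -0.6] -0.4 op 0.0008
z-0.0190 10.76 [-203.5    4.8] [ 0.5884 -0.1535 -0.0191] rot [-3.141 -0.     1.573] F [ 0.2 -0.4] 0.5 op 0.0001
z-0.0210 11.01 [-203.4    4.8] [ 0.5884 -0.1535 -0.0211] rot [-3.141 -0.     1.573] F [-0.9  0.5] -0.1 op 0.0005
z-0.0230 11.26 [-203.7    4.4] [ 0.5887 -0.1537 -0.0221] rot [ 3.141 -0.     1.573] F [1.9 2.5] 8.4 op 0.0008
```

```bash
sleep 1
```

```text
(no output)
```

View pics/w3.png

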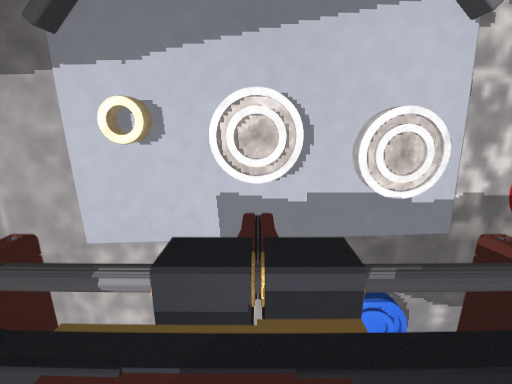

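View pics/s4.png

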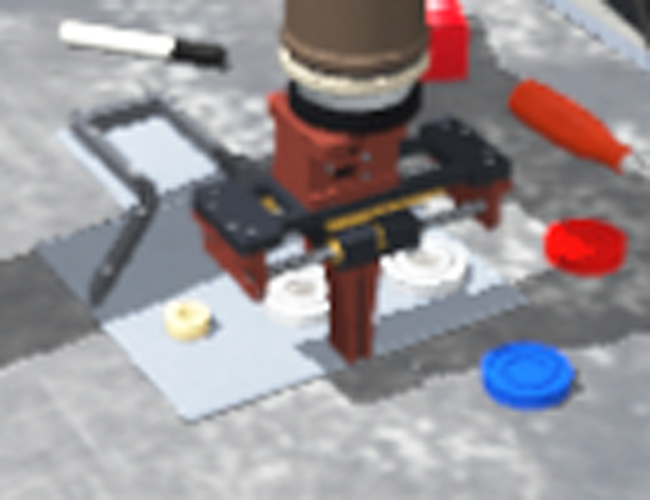

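Deck contact came at TCP z≈-0.0215, so the tips sit 25.5 mm above the reported TCP. The wrist view has the bearing at (256,135), in line with the fingers at (258,225). I'll push with the tips about 5 mm above the deck.

```bash
python3 - <<'E'
from tr import *
u=np.array([-10,0])-np.array([-146.5,3.3]);u/=np.linalg.norm(u)
b=np.array([-146.5,3.3]);Z=-.0165
robot.servo_line(w(*(b-57*u),Z),vel=.05)
robot.servo_line(w(*(b+54*u),Z),vel=.07);st("pushed")
f=viewer.grab_frame("wrist");cv2.imwrite("pics/w4.png",f["img"][:,:,::-1])
import pickle;pickle.dump(f,open("w4.pkl","wb"))
E
```

```text
pushed 13.38 [-92.9   2. ] [ 0.5882 -0.0429 -0.0164] rot [3.142 0.    1.572] F [-0.   0.5] -0.3 op 0.0003
```

```bash
sleep 1
```

```text
(no output)
```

View pics/w4.png

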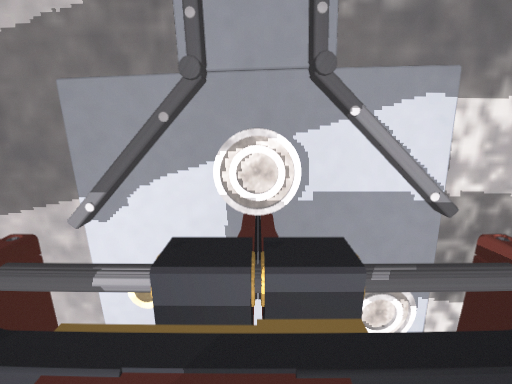

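The bearing at (257,172) has followed the fingers and is lined up with the gate posts at (190,68) and (326,62), whose middle is 258. I'll push it on into the lane, stopping on force.

```bash
python3 - <<'E'
from tr import *
import pickle
f=pickle.load(open("w4.pkl","rb"))
print("bearing",tray(pix2world(f,257,172,.016)),"posts",tray(pix2world(f,190,68,.024)),tray(pix2world(f,326,62,.024)))
Z=-.0165
P=monitor.get_obs()["tcp_pos"];t0=tray(P)
def go(x,y,v):
    robot.servo_line(w(x,y,Z),vel=v);return st("x%.0f"%x)
go(-46,.5,.06)
f=viewer.grab_frame("wrist");cv2.imwrite("pics/w5.png",f["img"][:,:,::-1])
for x in (-30,-15,0,15,30):
    o=go(x,0,.06);F=np.linalg.norm(o["force"][:2])
    if F>6: break
f=viewer.grab_frame("wrist");cv2.imwrite("pics/w6.png",f["img"][:,:,::-1])
cv2.imwrite("pics/w56.png",np.hstack([cv2.imread("pics/w5.png"),cv2.imread("pics/w6.png")])[:, :][::1,::1])
a=cv2.imread("pics/w56.png");cv2.imwrite("pics/w56.png",cv2.resize(a,(800,300)))
E
```

```text
bearing [-54.90468917   1.70569368] posts [ 1.4009465 34.4657714] [  2.52190003 -34.84089178]
x-46 14.35 [-46.    0.6] [ 0.5884  0.004  -0.0165] rot [-3.141 -0.     1.573] F [-0.3 -1. ] -0.2 op 0.0004
x-30 14.82 [-29.2  -0. ] [ 0.5886  0.0208 -0.0166] rot [-3.141 -0.     1.574] F [ 0.6 -0.6] -0.4 op 0.0009
x-15 15.22 [-14.3  -0. ] [ 0.5882  0.0357 -0.0166] rot [-3.141 -0.     1.574] F [0.4 0.2] -0.2 op 0.0001
x0 15.62 [0.7 0. ] [ 0.5877  0.0507 -0.0166] rot [-3.141 -0.     1.574] F [-0.1 -0.6] 0.4 op 0.0003
x15 16.02 [15.7  0. ] [ 0.5874  0.0657 -0.0166] rot [-3.141 -0.     1.574] F [0.9 0. ] -0.4 op 0.0007
x30 16.42 [30.7  0. ] [ 0.587   0.0807 -0.0166] rot [-3.142 -0.     1.574] F [0.2 0. ] 0.2 op 0.0004
```

```bash
sleep 1
```

```text
(no output)
```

View pics/w56.png

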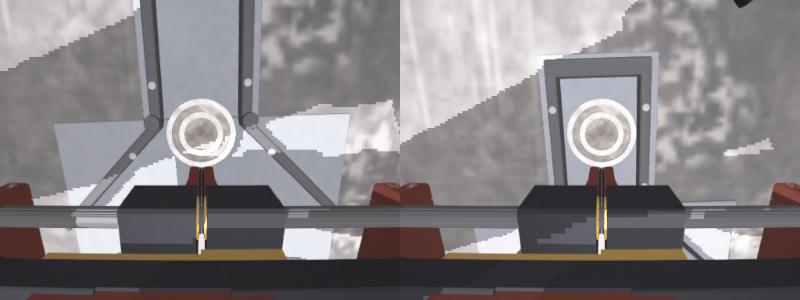

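```bash
python3 - <<'E'
from tr import *
import pickle
d=pickle.load(open("f0.pkl","rb"))["top"]
for n,p in (("red",(428,223)),("blue",(476,272))): print(n,tray(pix2world(d,(p[0]+.5)/1.5-.5,(p[1]+.5)/1.5-.5,.012)).round(1))
Z=-.0165
for x in (38,43,46,48,50,52,54):
    robot.servo_line(w(x,0,Z),vel=.05);o=st("x%.0f"%x)
    if np.linalg.norm(o["force"][:2])>5: break
f=viewer.grab_frame("wrist");crop(f,130,30,390,230,3,"pics/w7.png")
for a in (0.5,.64): print(solve_ik(w(-200,-112,.05),[np.pi,0,TH+a]),solve_ik(w(-80,-20,Z),[np.pi,0,TH+a]))
E
```

```text
red [-183.4 -184.1]
blue [-280.   -72.9]
x38 16.77 [38.5  0. ] [ 0.5868  0.0885 -0.0166] rot [-3.141 -0.     1.574] F [-0.4 -0.4] 0.6 op 0.0004
x43 17.02 [43.4  0. ] [ 0.5866  0.0934 -0.0166] rot [-3.141 -0.     1.573] F [-0.7  0.9] 0.3 op 0.0007
x46 17.27 [46.2  0. ] [ 0.5866  0.0962 -0.0165] rot [-3.142 -0.     1.573] F [-0. -1.] 0.4 op 0.0003
x48 17.52 [47.8 -0. ] [ 0.5866  0.0977 -0.0165] rot [3.142 0.    1.573] F [-0.5 -0.5] -0.0 op 0.0005
x50 17.77 [47.9 -0.1] [ 0.5866  0.0979 -0.0164] rot [3.141e+00 3.000e-03 1.571e+00] F [-4.6 -0.6] 0.6 op 0.0003
x52 18.02 [48.  -0.1] [ 0.5867  0.098  -0.0163] rot [3.141 0.005 1.57 ] F [-9.  1.] -0.8 op 0.0004
[-0.3170718   0.83116278  0.77721815  1.50487355 -0.63221108  1.06893137
  1.13344108] [-0.54449183  0.76717922  0.75222344  1.84043983 -0.70370031  0.82266668
  1.09807721]
[-0.30022376  0.81903968  0.74364344  1.50361194 -0.60347681  1.05803449
  1.2529079 ] [-0.52528377  0.75455579  0.72034555  1.83923015 -0.67374492  0.80985667
  1.2131173 ]
```

```bash
sleep 1
```

```text
(no output)
```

View pics/w7.png

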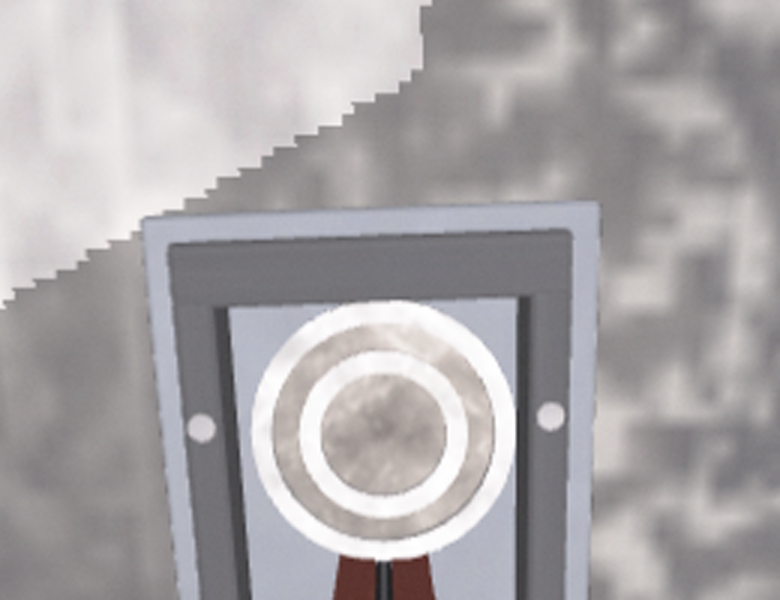

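The first bearing is home against the end stop (force rise at TCP x=47.9). Now for the second one, pushed diagonally to the centre line.

```bash
python3 - <<'E'
from tr import *
b=np.array([-156.2,-78.9]);e=np.array([-58.,0.]);u=e-b;L=np.linalg.norm(u);u/=L;a=np.arctan2(u[1],u[0]);s=b-54*u
print(a,s)
robot.servo_line(w(36,0,-.0165),vel=.1)
robot.servo_line(w(36,0,.04),vel=.15)
robot.move_to(w(*s,.04),[np.pi,0,TH+a]);st("above")
f=viewer.grab_frame("wrist");cv2.imwrite("pics/w8.png",f["img"][:,:,::-1])
import pickle;pickle.dump(f,open("w8.pkl","wb"))
E
```

```text
0.6768485513022247 [-198.29572501 -112.72232895]
above 19.93 [-196.4 -112.3] [ 0.7052 -0.1433  0.0389] rot [-3.142e+00 -2.000e-03  2.274e+00] F [0.4 0.5] -0.1 op 0.0003
```

```bash
sleep 1
```

```text
(no output)
```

View pics/w8.png

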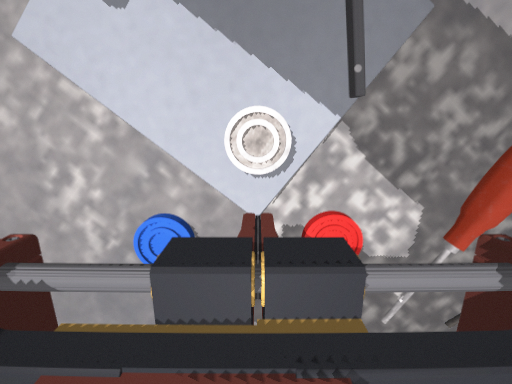

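The wrist view shows the second bearing at (258,140), dead ahead of the fingers at (258,225). The blue disc (163,240) and red disc (333,235) are clear on both sides, so I'll descend and push.

```bash
python3 - <<'E'
from tr import *
b=np.array([-156.2,-78.9]);e=np.array([-58.,0.]);u=e-b;L=np.linalg.norm(u);u/=L;s=b-54*u
Z=-.0165
robot.servo_line(w(*s,Z),vel=.08);o=st("down")
robot.servo_line(w(*(e-36*u),Z),vel=.07);st("pushed")
f=viewer.grab_frame("wrist");cv2.imwrite("pics/w9.png",f["img"][:,:,::-1])
import pickle;pickle.dump(f,open("w9.pkl","wb"))
E
```

```text
down 20.83 [-198.7 -113. ] [ 0.7059 -0.1456 -0.0162] rot [3.141e+00 1.000e-03 2.274e+00] F [ 0.5 -0.1] 0.1 op 0.0003
pushed 23.04 [-86.2 -22.6] [ 0.6126 -0.0356 -0.0165] rot [-3.142 -0.     2.274] F [ 0.3 -0.2] -0.3 op 0.0006
```

```bash
sleep 1
```

```text
(no output)
```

View pics/w9.png

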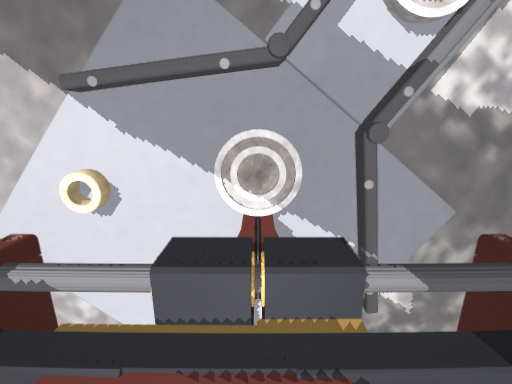

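```bash
python3 - <<'E'
from tr import *
import pickle
f=pickle.load(open("w9.pkl","rb"))
p1=tray(pix2world(f,278,46,.024));p2=tray(pix2world(f,378,132,.024));b=tray(pix2world(f,258,174,.016))
print("posts",p1,p2,"bearing",b)
a=0.6768;u=np.array([np.cos(a),np.sin(a)])
e=np.array([-86.2,-22.6])
robot.servo_line(w(*(e-25*u),-.0165),vel=.1)
robot.servo_line(w(*(e-25*u),.02),vel=.15)
y=b[1]-.0
robot.move_to(w(b[0]-58,y,.02),[np.pi,0,TH-.015]);st("above")
f=viewer.grab_frame("wrist");cv2.imwrite("pics/w10.png",f["img"][:,:,::-1]);pickle.dump(f,open("w10.pkl","wb"))
E
```

```text
posts [ 0.99740703 34.91943061] [  2.37910084 -34.18493622] bearing [-57.3882369    0.84942867]
above 24.45 [-114.9    1. ] [ 0.5898 -0.0649  0.0192] rot [-3.141  0.     1.587] F [ 0.4 -0.8] -0.2 op 0.0008
```

```bash
sleep 1
```

```text
(no output)
```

View pics/w10.png

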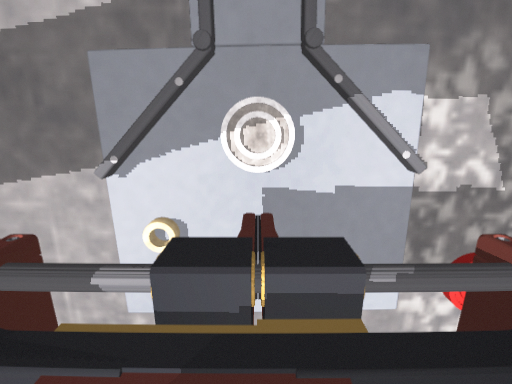

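The bearing at (258,135) is on the centre line between the posts at (203,39) and (314,37), and the bush at (160,235) is clear of the path. This is the final push.

```bash
python3 - <<'E'
from tr import *
Z=-.0165
robot.servo_line(w(-115.5,.9,Z),vel=.1);st("down")
robot.servo_line(w(-48,.5,Z),vel=.07);st()
for x in (-35,-24,-15,-10,-7,-5,-3,-1,1):
    robot.servo_line(w(x,0,Z),vel=.05);o=st("x%.0f"%x)
    if np.linalg.norm(o["force"][:2])>6: break
f=viewer.grab_frame("wrist");cv2.imwrite("pics/w11.png",f["img"][:,:,::-1])
E
```

```text
down 25.02 [-115.8    1.3] [ 0.5895 -0.0658 -0.0171] rot [-3.14   0.     1.582] F [-0.1  0.2] -0.3 op 0.0001
 26.13 [-48.    0.7] [ 0.5884  0.002  -0.0166] rot [-3.141 -0.     1.582] F [-0.6 -0.5] 0.3 op 0.0005
x-35 26.54 [-34.3  -0. ] [ 0.5887  0.0157 -0.0166] rot [-3.141 -0.     1.583] F [ 0.3 -0.6] 0.6 op 0.0007
x-24 26.91 [-23.3  -0. ] [ 0.5884  0.0267 -0.0166] rot [-3.142 -0.     1.583] F [-0.2  0. ] 0.1 op 0.0004
x-15 27.24 [-14.4   0. ] [ 0.5882  0.0356 -0.0166] rot [-3.141 -0.     1.583] F [-0.4 -0.2] 0.4 op 0.0005
x-10 27.49 [-9.5 -0. ] [ 0.5881  0.0405 -0.0165] rot [-3.142 -0.     1.583] F [0.2 0.1] 0.1 op 0.0004
x-7 27.74 [-6.8  0. ] [ 0.588   0.0432 -0.0165] rot [-3.142 -0.     1.582] F [0.8 0.3] 0.7 op 0.0005
x-5 27.99 [-4.8  0. ] [ 0.5879  0.0452 -0.0165] rot [-3.142 -0.     1.582] F [-0.7 -0.4] 0.2 op 0.0003
x-3 28.24 [-3.7  0. ] [ 0.5879  0.0463 -0.0165] rot [3.141e+00 1.000e-03 1.582e+00] F [-2.9  0.8] -0.1 op 0.0002
x-1 28.49 [-3.5  0. ] [ 0.5879  0.0465 -0.0164] rot [3.141e+00 3.000e-03 1.580e+00] F [-7.  -0.3] -1.5 op 0.0002
```

```bash
sleep 1
```

```text
(no output)
```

View pics/w11.png

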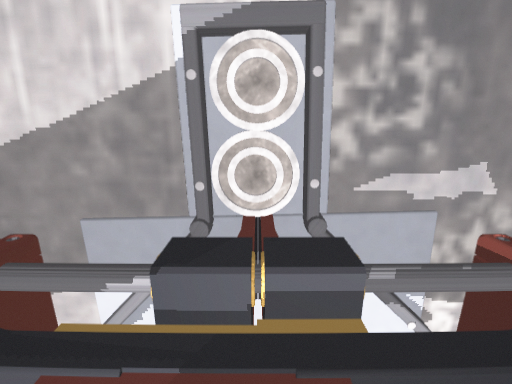

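Both bearings are in a row in the lane, at (258,78) and (256,172). The push stopped on force 51.5 mm behind the first stop, close to one bearing diameter. I'll back off, clear the view and check.

```bash
python3 - <<'E'
from tr import *
robot.servo_line(w(-25,0,-.0165),vel=.08)
robot.servo_line(w(-25,0,.08),vel=.15)
f=viewer.grab_frame("wrist");crop(f,100,0,420,240,2.5,"pics/w12.png")
robot.set_joints([-1.347,0.411,-0.013,1.596,0.006,1.134,-0.082]);st("home")
f=viewer.grab_frame("top");crop(f,180,145,310,245,6,"pics/t12.png")
crop(f,100,90,380,280,2.8,"pics/t13.png")
E
```

```text
home 32.37 [558.6 392. ] [0.1813 0.5981 0.1958] rot [-3.141e+00  1.000e-03  2.848e+00] F [ 0.4 -0.5] 0.4 op 0.0007
```

```bash
sleep 1
```

```text
(no output)
```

View pics/t12.png

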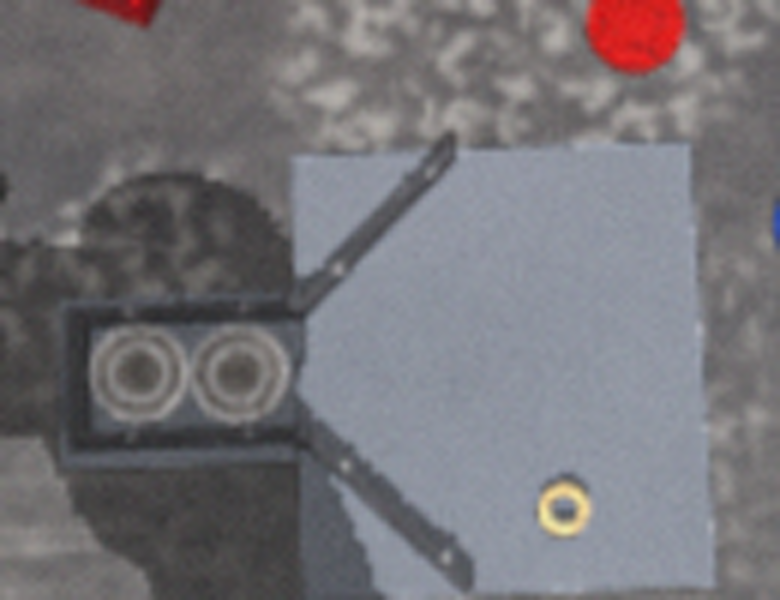

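View pics/w12.png

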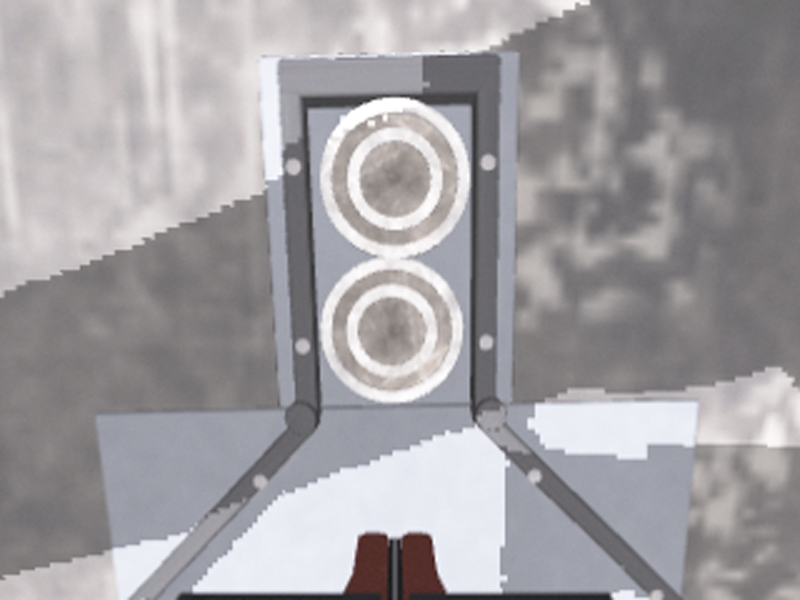

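View pics/t13.png

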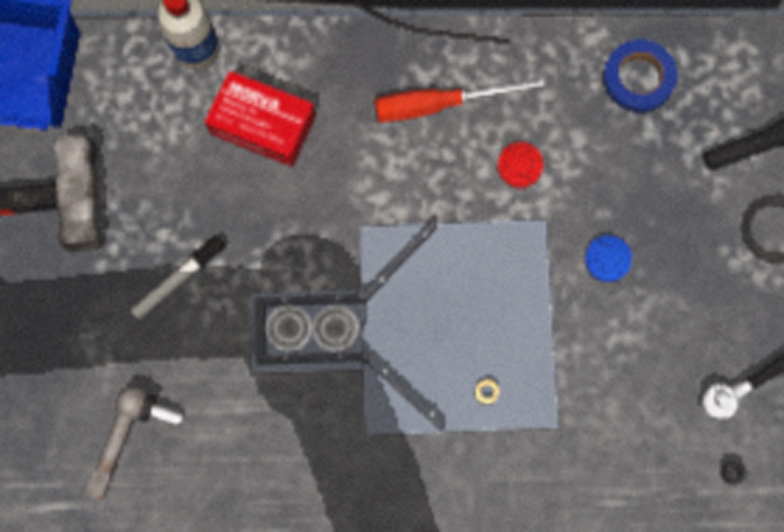

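The top view shows both bearings inside the lane, touching each other and the end stop. The bush is still at crop (565,508), which is its old pixel, and the bystanders and coloured look-alikes haven't moved.

```bash
python3 - <<'E'
from cell import ticket
print(ticket.sign_off())
E
```

```text
the job is handed in; nothing more can be done
None
```

Both bearings are in the lane in one row against the end stop, pushed along the deck with the closed fingertips and never gripped or lifted. I handed the job in at about 32 s; the sign-off gave no verdict.

- **Order:** The middle bearing went first, straight through the gate to the end stop. The second was pushed diagonally to the centre line, then through the gate until it met the first.
- **Missed first pass:** The first pass went over the bearing without moving it. The fingers really end about 25 mm above the reported tool point, which I confirmed by camera depth and a light touch on the deck (about 8 N). I lowered the pushing height to match.
- **Final checks:** The two pushes stopped at 9 N and 7 N, 51.5 mm apart against a bearing diameter of 52 mm. The last top and wrist pictures show both bearings past the gate, touching each other and the end stop. The bush, the bystanders and the red and blue look-alikes were where they started.
- **Disagreement:** The tray position I fitted from the cameras seems about 2 mm off along the lane, within the stated calibration error. I judged "home" by contact force and the pictures, not by coordinates.

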